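Shake-test the check valves, hang the sound ones, reject the rattlers

ROBOT

A 6-joint arm with a two-finger parallel gripper is mounted at the origin on a cart in front of the work surface, level with it; the furniture and walls round the work are solid. World frame = base frame: x ahead of the robot, y to its left, z up, the work surface at z = 0. Lengths are in m, angles in rad, forces in N, time in s.
With the tool pointing down it reaches from about 0.35 to 0.85 m from the base axis. Payload 8.1 kg.
Tool frame: the origin (TCP) lies on the mounting face of the last link; the fingertips stand 186 mm ahead of it and the grasp point (between the pads) lies 167 mm ahead of it (robot.finger_overhang is the distance from the TCP to the fingertips, in m); z points along the fingers, y is the line along which they close (so a half turn about z gives the same grasp; the last joint's range is limited). The gripper opens to 93 mm and grips with 3 to 60 N. Pads are 15 mm wide; open, the fingers measure 128 mm over their backs; the gripper's body (75 mm by 188 mm) begins 65 mm behind the grasp point.
Start: joints at [-1.412, 0.13, 1.488, -0, 1.523, -0.085], TCP at [0.145, -0.582, 0.405] pointing down, gripper open.
Joint ranges: [-2.96, 2.96], [-0.89, 2.26], [0.02, 2.5], [-1.34, 4.48], [0, 2.73], [-2.66, 2.66]. Speed limits (rad/s): [2.39, 2.39, 2.79, 3.14, 3.14, 3.14].

INTERFACE

Orientations are given as a rotation vector (axis times angle).
In Python, from plant import readout, read_camera, get_calibration, job, robot gives the robot as it stands.
- The arm moves only by the shell command python3 -m handwheel 'ROWS' [FORCE]. ROWS is JSON, a list of rows, each a list of 5 numbers: the shift along the world's x, y, z in cm, then the turn about the world's z in rad, then the closure, from 0 (fully open) to 1 (shut). In form: [[tx, ty, tz, spin, gripper], ...]. A call has 1 to 10 rows; each row shifts and turns the commanded pose from where the row before left it; what a row does not reach is not made up. A row lasts 1/8 s, in which the tool goes at most 62.5 mm and 10.7 degrees, less where a joint would pass 70% of its speed; a pose out of reach is approached as far as the arm can. A call is refused whole if a number of a shift passes 6.25 or a number of a turn 0.188, either way. A call with a gripper value outside its range is refused whole. The fingers move at their own pace and stop on an object; FORCE is the grip in N (left out, the last holds). Time passes only in rows, so rows that do not move let the fingers close. It gives the time, the measured TCP pose, the force, the opening and the grip force at its end, in the units of the state.
- readout.read_state(): the state, without advancing time (a new reading comes with each control period).
- read_camera(name): name is "scene" or "top" or "wrist"; returns the picture (420x560x3 uint8, red, green, blue); there is no depth.
- get_calibration(name): a dict with "fovy" (degrees; the focal length in pixels is half the picture's height over the tangent of half this angle, whatever the lens; pixels are square), "cx", "cy" (the principal point, pixels), "pose" (4x4, takes a point from camera to world coordinates). Camera axes: x right, y down, z forward; pixel columns grow to the right and rows downward; lengths in m; the calibration is good to about 2 mm. A picture is of the moment at which its call begins: read the wrist's pose just before it. get_calibration takes no time and is no camera call; for the wrist camera it gives the pose at the moment of the call.
- job.close_job(): hands the job in; it is judged then, once.
The state is a dict: "t": time; "q": joint angles; "dq": joint speeds; "joint_torque": joint torques, N m; "tool_pos": TCP position; "orientation": TCP orientation; "force": force on the tool from outside, world axes, zero at the start; "wrist_torque": the same for the moment, N m; "opening": finger opening in m; "gripper_force": force on a finger pad.
Only numpy, scipy, OpenCV 4.12 (cv2) and the standard library are available. Lean on these libraries where they do the work, as an engineer would, in place of code of your own. Each camera call takes 0.05 s, during which the arm holds its last target. There are 200 camera calls.

TASK

Pick up each sealed check valve on the bench and shake or rock it gently end to end to feel whether its inner element has come loose. Hang every sound valve on the sloping board, one to a screw: pass the wide part of its keyhole over a screw head, strap flat on the board, then pull it straight down the slope until the slot is fully home under the head. Lay every valve with a loose element in the red reject tray; never fling or drop a valve, and leave the spanner and the cup alone.

Things in the scene. Friction and masses are not known exactly. Their poses are not given: they have to be found in the camera images.
- board_face: grey sloping face of the valve board, 170 mm (along its x, up the slope) x 330 mm (along y), fixed to the bench on legs and tilted 20 deg towards the robot. Origin in the middle of the face surface, about 51 mm above the bench; x points up the slope (away from the robot), z square out of the face
- screw_1 (a point): foot of screw 1 of 4, where its axis meets the board face (axes as board_face). The screws stand in a row along the face's y, 82 mm apart, 50 mm up the slope from its middle. Neck 5 mm dia, 10 mm long, then a round head 14 mm dia, 4 mm thick (top 14 mm off the face). Empty at the start; any may be used, one valve each
- screw_2 (a point): foot of screw 2 of 4, where its axis meets the board face (axes as board_face). The screws stand in a row along the face's y, 82 mm apart, 50 mm up the slope from its middle. Neck 5 mm dia, 10 mm long, then a round head 14 mm dia, 4 mm thick (top 14 mm off the face). Empty at the start; any may be used, one valve each
- screw_3 (a point): foot of screw 3 of 4, where its axis meets the board face (axes as board_face). The screws stand in a row along the face's y, 82 mm apart, 50 mm up the slope from its middle. Neck 5 mm dia, 10 mm long, then a round head 14 mm dia, 4 mm thick (top 14 mm off the face). Empty at the start; any may be used, one valve each
- screw_4 (a point): foot of screw 4 of 4, where its axis meets the board face (axes as board_face). The screws stand in a row along the face's y, 82 mm apart, 50 mm up the slope from its middle. Neck 5 mm dia, 10 mm long, then a round head 14 mm dia, 4 mm thick (top 14 mm off the face). Empty at the start; any may be used, one valve each
- valve_a: one of up to 5 identical sealed check valves, 0.45-0.8 kg: flat-sided brass block 64 (x) x 42 (y) x 36 (z) mm, gripped across y, on a steel strap 40 wide, 5 thick; 41 high in all. Origin: strap underside below block middle; x to the keyhole end, z up. Strap spans x -38..+78 mm. Inside is a 0.3 kg element, fixed if sound
- valve_b: one of up to 5 identical sealed check valves, 0.45-0.8 kg: flat-sided brass block 64 (x) x 42 (y) x 36 (z) mm, gripped across y, on a steel strap 40 wide, 5 thick; 41 high in all. Origin: strap underside below block middle; x to the keyhole end, z up. Strap spans x -38..+78 mm. Inside is a 0.3 kg element, fixed if sound
- valve_c: one of up to 5 identical sealed check valves, 0.45-0.8 kg: flat-sided brass block 64 (x) x 42 (y) x 36 (z) mm, gripped across y, on a steel strap 40 wide, 5 thick; 41 high in all. Origin: strap underside below block middle; x to the keyhole end, z up. Strap spans x -38..+78 mm. Inside is a 0.3 kg element, fixed if sound
- valve_d: one of up to 5 identical sealed check valves, 0.45-0.8 kg: flat-sided brass block 64 (x) x 42 (y) x 36 (z) mm, gripped across y, on a steel strap 40 wide, 5 thick; 41 high in all. Origin: strap underside below block middle; x to the keyhole end, z up. Strap spans x -38..+78 mm. Inside is a 0.3 kg element, fixed if sound
- valve_e: one of up to 5 identical sealed check valves, 0.45-0.8 kg: flat-sided brass block 64 (x) x 42 (y) x 36 (z) mm, gripped across y, on a steel strap 40 wide, 5 thick; 41 high in all. Origin: strap underside below block middle; x to the keyhole end, z up. Strap spans x -38..+78 mm. Inside is a 0.3 kg element, fixed if sound
- valve_a_slot (a point): point on the strap underside of valve_a at x=+66 mm, y=0 (axes as valve_a), where the screw axis lies when the slot is fully home on the neck. Keyhole through the strap: wide hole 22 x 22 mm centred at x=+48 mm, narrowing at x=+59 to a slot 9 mm wide that ends at x=+69 mm. None if valve_a is absent
- valve_b_slot (a point): point on the strap underside of valve_b at x=+66 mm, y=0 (axes as valve_b), where the screw axis lies when the slot is fully home on the neck. Keyhole through the strap: wide hole 22 x 22 mm centred at x=+48 mm, narrowing at x=+59 to a slot 9 mm wide that ends at x=+69 mm. None if valve_b is absent
- valve_c_slot (a point): point on the strap underside of valve_c at x=+66 mm, y=0 (axes as valve_c), where the screw axis lies when the slot is fully home on the neck. Keyhole through the strap: wide hole 22 x 22 mm centred at x=+48 mm, narrowing at x=+59 to a slot 9 mm wide that ends at x=+69 mm. None if valve_c is absent
- valve_d_slot (a point): point on the strap underside of valve_d at x=+66 mm, y=0 (axes as valve_d), where the screw axis lies when the slot is fully home on the neck. Keyhole through the strap: wide hole 22 x 22 mm centred at x=+48 mm, narrowing at x=+59 to a slot 9 mm wide that ends at x=+69 mm. None if valve_d is absent
- valve_e_slot (a point): point on the strap underside of valve_e at x=+66 mm, y=0 (axes as valve_e), where the screw axis lies when the slot is fully home on the neck. Keyhole through the strap: wide hole 22 x 22 mm centred at x=+48 mm, narrowing at x=+59 to a slot 9 mm wide that ends at x=+69 mm. None if valve_e is absent
- core_a (a joint): the hidden 0.3 kg inner element of valve_a: it moves along the valve's x on a humped bore, 16 mm either way; 0 = middle, +-0.2 (rad) = at the +x or -x end. It starts in the middle. Sound valve: stays within 0.05. Faulty: it goes to one end once lifted or shaken, and crosses to the other at about 15 deg of tilt. Which are faulty changes each time
- core_b (a joint): the hidden 0.3 kg inner element of valve_b: it moves along the valve's x on a humped bore, 16 mm either way; 0 = middle, +-0.2 (rad) = at the +x or -x end. It starts in the middle. Sound valve: stays within 0.05. Faulty: it goes to one end once lifted or shaken, and crosses to the other at about 15 deg of tilt. Which are faulty changes each time
- core_c (a joint): the hidden 0.3 kg inner element of valve_c: it moves along the valve's x on a humped bore, 16 mm either way; 0 = middle, +-0.2 (rad) = at the +x or -x end. It starts in the middle. Sound valve: stays within 0.05. Faulty: it goes to one end once lifted or shaken, and crosses to the other at about 15 deg of tilt. Which are faulty changes each time
- core_d (a joint): the hidden 0.3 kg inner element of valve_d: it moves along the valve's x on a humped bore, 16 mm either way; 0 = middle, +-0.2 (rad) = at the +x or -x end. It starts in the middle. Sound valve: stays within 0.05. Faulty: it goes to one end once lifted or shaken, and crosses to the other at about 15 deg of tilt. Which are faulty changes each time
- core_e (a joint): the hidden 0.3 kg inner element of valve_e: it moves along the valve's x on a humped bore, 16 mm either way; 0 = middle, +-0.2 (rad) = at the +x or -x end. It starts in the middle. Sound valve: stays within 0.05. Faulty: it goes to one end once lifted or shaken, and crosses to the other at about 15 deg of tilt. Which are faulty changes each time
- reject_tray: red open reject tray fixed to the bench, 170 (x) x 280 (y) mm outside, 35 mm high, walls and floor 4 mm. Origin under the middle of its floor
- spanner: bystander: steel spanner 34 x 204 x 10 mm lying in front of the board; origin under its middle
- stub_cup: bystander: open dark tin cup, 100 mm dia, 45 mm high; origin under its middle
Mind the look-alikes: they are no part of the job. What is shaped like the valve_a but turquoise is not meant.

How it is judged:
By the outcome, as a careful person would: the job done as asked, in the order asked, and still so for the second after the job is handed in, with the robot touching nothing.
Of valve_a, valve_b, valve_c, valve_d, valve_e only 3 to 4 are there at a start; the rules pass over those that are not, and their reading is None.
At some moment in a run one of valve_a, valve_b, valve_c, valve_d, valve_e may be knocked a few centimetres aside while the robot is not near it.
It also fails if it takes over 210 s, if anything falls off the work surface, if the arm or the gripper's body presses on something with over 40 N, if the wrist force passes 120 N, or if a joint passes its speed limit or range.

## Working session

There is one attempt and no reset: what is moved stays moved. The work goes in short steps, Python scripts to look and compute and a shell command to move; the robot and the scene stay as the last step left them, time stands still between calls to the robot, and variables do not carry over. Pictures are saved under pics/ and viewed, at most 14 in all, crops included, and the job is handed in when it is done.

```bash
ls; mkdir -p pics; python3 - <<'E'
from plant import readout, read_camera, get_calibration
import cv2
for n in("scene","top"):
    im=read_camera(n); cv2.imwrite(f"pics/{n}0.png",im[:,:,::-1]); c=get_calibration(n); print(n,c["fovy"],c["cx"],c["cy"],c["pose"])
print(readout.read_state())
E
```

```text
pics
scene 51.18147822687269 287.03380672970746 204.315740305272 [[-0.68884281 -0.32645028  0.64724478 -0.32863097]
 [-0.7248185   0.32441168 -0.60777891  0.81355989]
 [-0.01156417 -0.88779912 -0.46008585  0.66595388]
 [ 0.          0.          0.          1.        ]]
top 43.75323719898494 281.3289352952527 211.724191187823 [[-0.02397964 -0.98882276  0.14715474  0.32770022]
 [-0.99969126  0.0227596  -0.00996925 -0.0223548 ]
 [ 0.00650863 -0.14734836 -0.98906324  1.8017467 ]
 [ 0.          0.          0.          1.        ]]
{'t': 0.1, 'q': array([-1.41238302e+00,  1.31101247e-01,  1.48913658e+00, -7.17880854e-06,
        1.52302848e+00, -8.53843622e-02]), 'dq': array([ 0.00023491, -0.00204443, -0.00212926,  0.00068835, -0.00093002,
        0.0001207 ]), 'joint_torque': array([ 2.43081042e-03, -5.61337388e+01, -4.93096375e+01,  7.69724767e-02,
        2.91104161e-02, -7.99923669e-05]), 'tool_pos': array([ 0.1448315 , -0.58205066,  0.40380134]), 'orientation': array([-3.11662063e+00, -3.81805970e-01,  1.07173018e-04]), 'force': array([-0.05441382, -0.01753372,  0.65876551]), 'wrist_torque': array([ 0.04473479,  0.0194598 , -0.01139507]), 'gripper_force': 0.0, 'opening': 0.0926533086234354}
```

View pics/scene0.png

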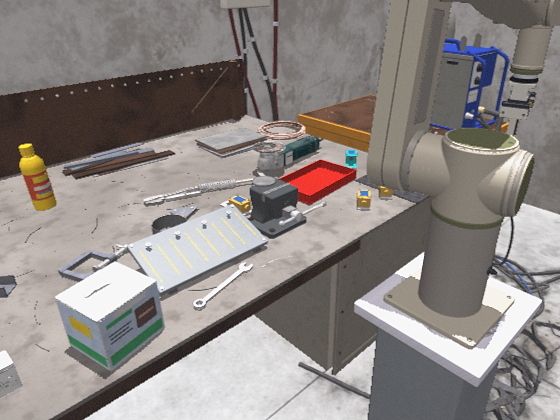

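View pics/top0.png

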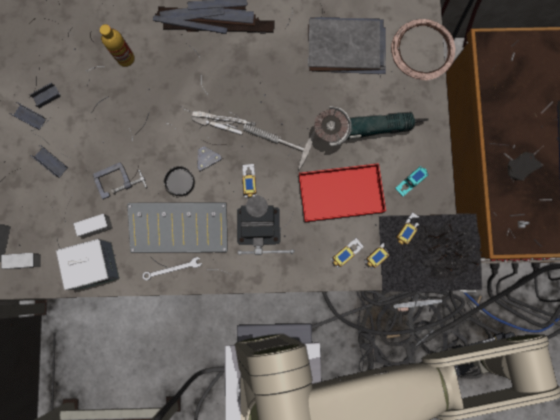

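```bash
cat > h.py <<'E'
import numpy as np, cv2
from plant import readout, read_camera, get_calibration
def ray(c,u,v):
    f=210/np.tan(np.radians(c["fovy"]/2)); P=np.array(c["pose"])
    d=P[:3,:3]@np.array([(u-c["cx"])/f,(v-c["cy"])/f,1.]); return P[:3,3],d
def onz(c,u,v,z):
    o,d=ray(c,u,v); return o+d*(z-o[2])/d[2]
def proj(c,p):
    f=210/np.tan(np.radians(c["fovy"]/2)); P=np.array(c["pose"])
    q=P[:3,:3].T@(np.array(p)-P[:3,3]); return q[:2]/q[2]*f+[c["cx"],c["cy"]]
def tri(r1,r2):
    (o1,d1),(o2,d2)=r1,r2
    s=np.linalg.lstsq(np.c_[d1,-d2],o2-o1,rcond=None)[0]
    a,b=o1+d1*s[0],o2+d2*s[1]; return (a+b)/2,np.linalg.norm(a-b)
def shot(n,name,scale=1,box=None):
    c=get_calibration(n); im=read_camera(n)[:,:,::-1]
    np.savez("pics/"+name+".npz",im=im,**{k:c[k] for k in("fovy","cx","cy","pose")})
    o=im if box is None else im[box[1]:box[3],box[0]:box[2]]
    cv2.imwrite("pics/"+name+".png",cv2.resize(o,None,fx=scale,fy=scale,interpolation=cv2.INTER_CUBIC)); return c,im
E
python3 - <<'E'
from h import *
c=get_calibration("top"); im=cv2.imread("pics/top0.png")
for n,u,v,z in [("v1",249,182,.03),("v2",346,253,.03),("v3",377,256,.03),("v4",408,231,.03),("turq",412,181,.03),("board",178,227,.051),("tray",341,192,.03),("cup",180,181,.045),("vise",258,220,.08),("spanner",172,268,0.01),("edge",300,292,0)]:
    p=onz(c,u,v,z); print(n,p.round(3),np.hypot(*p[:2]).round(3))
w=get_calibration("wrist"); print(w["fovy"],w["cx"],w["cy"],w["pose"])
cv2.imwrite("pics/topcrop.png",cv2.resize(im[150:290,120:440],None,fx=2.5,fy=2.5,interpolation=cv2.INTER_CUBIC))
E
```

```text
v1 [0.698 0.069 0.03 ] 0.701
v2 [ 0.445 -0.256  0.03 ] 0.513
v3 [ 0.432 -0.36   0.03 ] 0.563
v4 [ 0.515 -0.471  0.03 ] 0.698
turq [ 0.688 -0.495  0.03 ] 0.848
board [0.544 0.309 0.051] 0.626
tray [ 0.655 -0.247  0.03 ] 0.7
cup [0.703 0.304 0.045] 0.766
vise [0.558 0.038 0.08 ] 0.559
spanner [0.409 0.336 0.01 ] 0.53
edge [ 0.318 -0.097  0.   ] 0.333
63.42009626810517 275.5573214993493 209.0561877248114 [[ 0.24154524 -0.93414699 -0.26272665  0.21772875]
 [-0.97038759 -0.23306929 -0.0634558  -0.56500801]
 [-0.00195647  0.27027413 -0.96278142  0.38379567]
 [ 0.          0.          0.          1.        ]]
```

View pics/topcrop.png

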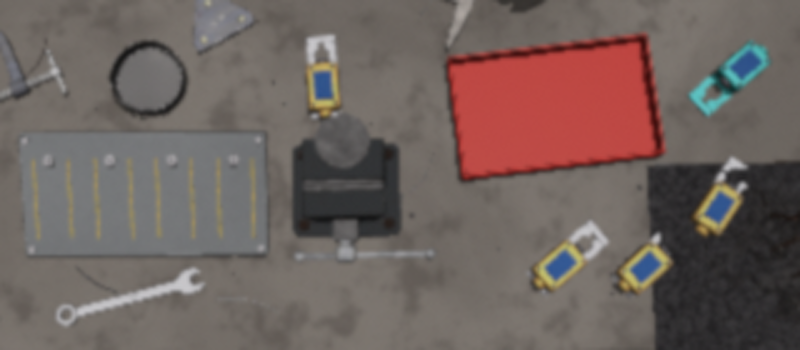

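```bash
python3 -m handwheel '[[4,3.2,0,-0.035,0],[4,3.2,0,-0.035,0],[4,3.2,0,-0.035,0],[4,3.2,0,-0.035,0],[4,3.2,0,-0.035,0],[4,3.2,0,-0.035,0],[4,3.2,0,-0.034,0],[0,0,0,0,0]]' 60
python3 - <<'E'
from h import *
shot("wrist","w1",1.4)
E
```

```text
t: 1.1
tool_pos: [0.427, -0.3559, 0.4042]
orientation: [-3.14, -0.006, 0.0]
force: [-0.2, 0.6, -0.2]
opening: 0.0927
gripper_force: 0.0
```

View pics/w1.png

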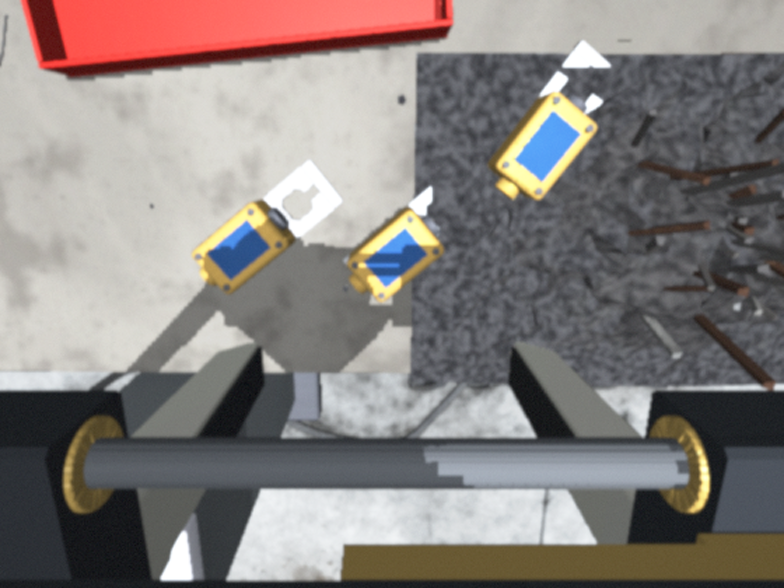

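```bash
cat >> h.py <<'E'
def labels(d,z=.041,minA=60):
    c={k:d[k] for k in("fovy","cx","cy","pose")}; im=d["im"]; c["fovy"]=float(c["fovy"])
    h=cv2.cvtColor(np.ascontiguousarray(im),cv2.COLOR_BGR2HSV)
    m=cv2.inRange(h,(103,110,50),(120,255,255)); m=cv2.morphologyEx(m,cv2.MORPH_CLOSE,np.ones((5,5)))
    for k in cv2.findContours(m,cv2.RETR_EXTERNAL,cv2.CHAIN_APPROX_NONE)[0]:
        if cv2.contourArea(k)<minA: continue
        P=np.array([onz(c,u,v,z)[:2] for u,v in k[:,0,:]])
        (x,y),(w,hh),a=cv2.minAreaRect((P*1000).astype(np.float32))
        if w<hh: w,hh,a=hh,w,a+90
        a=(a+90)%180-90
        print("px",k[:,0].mean(0).round(),"mm",round(x,1),round(y,1),"L,W",round(w,1),round(hh,1),"ang",round(a,1),"rad",round(np.radians(a),3))
E
python3 - <<'E'
from h import *
labels(np.load("pics/w1.npz"))
E
```

```text
px [282. 184.] mm 432.3 -362.8 L,W 37.7 23.3 ang -50.2 rad -0.875
px [170. 178.] mm 437.6 -248.3 L,W 37.5 23.4 ang -51.8 rad -0.904
px [390. 104.] mm 511.1 -466.9 L,W 38.1 24.1 ang -36.3 rad -0.633
```

```bash
python3 -m handwheel '[[0.44,1.87,-2,-0.181,0],[0.44,1.87,-2,-0.181,0],[0.44,1.87,-2,-0.181,0],[0.44,1.87,-2,-0.181,0],[0.44,1.87,-2,-0.181,0],[0,0,-2,0,0],[0,0,0,0,0]]' 60
python3 - <<'E'
from h import *
print(readout.read_state()["tool_pos"]); shot("wrist","w2",1.2)
labels(np.load("pics/w2.npz"))
E
```

```text
t: 2.02
tool_pos: [0.4454, -0.265, 0.2828]
orientation: [-2.825, 1.374, 0.006]
force: [-0.2, 0.1, 0.3]
opening: 0.0931
gripper_force: 0.0
[ 0.44541683 -0.26501783  0.28284111]
px [268. 250.] mm 437.8 -248.1 L,W 38.5 24.0 ang -51.4 rad -0.898
px [386. 122.] mm 432.3 -363.1 L,W 39.0 24.9 ang -49.8 rad -0.869
```

View pics/w2.png

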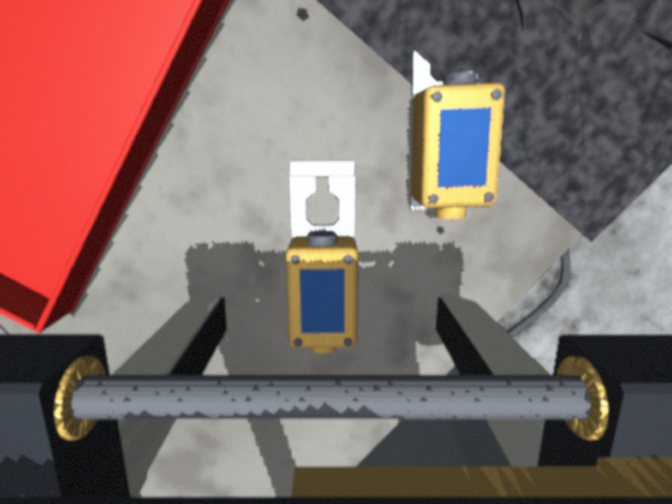

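```bash
python3 -m handwheel '[[0.35,0.28,-3,0,0.1],[0,0,-3,0,0.1],[0,0,-2.9,0,0.1],[0,0,0,0,0.1]]' 60
python3 -m handwheel '[[0,0,0,0,1],[0,0,0,0,1],[0,0,0,0,1],[0,0,0,0,1]]' 60
python3 -c "
from h import *
for k in('force','wrist_torque'): print(readout.read_state()[k])"
python3 -m handwheel '[[0,0,1.5,0,1],[0,0,1.5,0,1],[0,0,2,0,1],[0,0,2,0,1],[0,0,0,0,1],[0,0,0,0,1],[0,0,0,0,1]]' 60
python3 -c "
from h import *
for k in('force','wrist_torque'): print(readout.read_state()[k])"
```

```text
t: 2.58
tool_pos: [0.4493, -0.2621, 0.1945]
orientation: [-2.824, 1.375, 0.006]
force: [-0.0, 0.3, 0.2]
opening: 0.0838
gripper_force: 0.0
t: 3.08
tool_pos: [0.4506, -0.2621, 0.1963]
orientation: [2.825, -1.374, 0.001]
force: [0.2, 0.4, -0.8]
opening: 0.0482
gripper_force: 0.0
[ 0.23235352  0.43015377 -0.774014  ]
[ 0.07442985  0.01231412 -0.02847012]
t: 3.95
tool_pos: [0.4499, -0.2616, 0.2646]
orientation: [-2.825, 1.374, 0.003]
force: [0.0, -0.3, -6.1]
opening: 0.0415
gripper_force: 60.0
[ 0.02075207 -0.27240876 -6.14019047]
[-0.02906659 -0.09849415  0.00785147]
```

```bash
cat > avg.py <<'E'
from h import *
T=[];F=[]
for i in range(6):
    read_camera("wrist"); s=readout.read_state(); T.append(s["wrist_torque"]); F.append(s["force"])
s=readout.read_state(); r=s["orientation"]; a=2*np.arctan2(r[1],r[0]); x=np.array([np.cos(a),np.sin(a)]); y=np.array([-np.sin(a),np.cos(a)])
T=np.array(T);F=np.array(F)
print("pitch moment",(T[:,:2]@y).mean().round(4),"+-",(T[:,:2]@y).std().round(4),"roll",(T[:,:2]@x).mean().round(4),"F",F.mean(0).round(2),"t",round(s["t"],2),"open",round(s["opening"],4))
E
python3 -m handwheel '[[0,0,2,0,1],[0,0,2,0,1],[0,0,0,0,1],[0,0,0,0,1]]' 60
python3 avg.py
for i in 1 2; do
python3 -m handwheel '[[0.6,-0.8,0,0,1],[1.5,-2,0,0,1],[2.5,-3.2,0,0,1],[0,0,0,0,1],[0,0,0,0,1],[0,0,0,0,1],[0,0,0,0,1]]' 60 |head -2
python3 avg.py
python3 -m handwheel '[[-0.6,0.8,0,0,1],[-1.5,2,0,0,1],[-2.5,3.2,0,0,1],[0,0,0,0,1],[0,0,0,0,1],[0,0,0,0,1],[0,0,0,0,1]]' 60 |head -2
python3 avg.py
done
```

```text
t: 4.45
tool_pos: [0.45, -0.2617, 0.3044]
orientation: [-2.825, 1.374, 0.003]
force: [0.1, 0.0, -6.4]
opening: 0.0417
gripper_force: 60.0
pitch moment -0.0758 +- 0.0205 roll 0.0733 F [ 0.2   0.06 -5.73] t 4.75 open 0.0417
t: 5.62
tool_pos: [0.4962, -0.3215, 0.306]
pitch moment 0.0116 +- 0.0268 roll 0.0801 F [-0.09 -0.08 -6.12] t 5.92 open 0.0414
t: 6.8
tool_pos: [0.4507, -0.2625, 0.306]
pitch moment -0.0796 +- 0.0187 roll 0.0669 F [-0.27  0.28 -5.66] t 7.1 open 0.0417
t: 7.98
tool_pos: [0.4962, -0.3215, 0.306]
pitch moment -0.0185 +- 0.0178 roll 0.0752 F [ 0.12 -0.11 -5.91] t 8.28 open 0.0414
t: 9.15
tool_pos: [0.4507, -0.2625, 0.306]
pitch moment -0.0896 +- 0.022 roll 0.075 F [ 0.1   0.02 -6.12] t 9.45 open 0.0414
```

```bash
python3 - <<'E'
from h import *
im=cv2.imread("pics/top0.png"); c=get_calibration("top")
h=cv2.cvtColor(im,cv2.COLOR_BGR2HSV); m=cv2.inRange(h,(0,130,40),(8,255,255))|cv2.inRange(h,(172,130,40),(180,255,255))
k=max(cv2.findContours(m,0,2)[0],key=cv2.contourArea)
P=np.float32([onz(c,u,v,.035)[:2]*1000 for u,v in k[:,0]]); print("tray",cv2.minAreaRect(P))
# board screws & corners: two views
lab=im[205:255,120:235]; 
cv2.imwrite("pics/b.png",cv2.resize(lab,None,fx=6,fy=6,interpolation=cv2.INTER_CUBIC))
g=cv2.inRange(h[195:262,120:240],(90,15,90),(125,80,160)); k=max(cv2.findContours(g,0,2)[0],key=cv2.contourArea); print(cv2.minAreaRect(k+np.array([120,195])), cv2.contourArea(k))
s=readout.read_state(); print(s["tool_pos"],s["q"].round(2))
E
```

```text
tray ((654.1736450195312, -248.53273010253906), (171.6624298095703, 280.96356201171875), 5.703643798828125)Traceback (most recent call last):
  File "<stdin>", line 9, in <module>
ValueError: max() iterable argument is empty
```

```bash
python3 -m handwheel '[[2,0.9,0,0.1,1],[3.2,1.47,0,0.167,1],[3.2,1.47,0,0.167,1],[3.2,1.47,0,0.167,1],[3.2,1.47,0,0.167,1],[3.2,1.47,0,0.167,1],[1.4,0.6,0,0.069,1],[0,0,-3,0,1],[0,0,-3,0,1],[0,0,-1.5,0,1]]' 60
python3 -m handwheel '[[0,0,-0.8,0,1],[0,0,-0.4,0,1],[0,0,0,0,1]]' 60
python3 - <<'E'
from h import *
shot("wrist","w3",1.2)
E
```

```text
t: 10.7
tool_pos: [0.6435, -0.1731, 0.228]
orientation: [-3.136, -0.155, 0.005]
force: [0.1, -0.2, -6.6]
opening: 0.0413
gripper_force: 60.0
t: 11.08
tool_pos: [0.6447, -0.1737, 0.2195]
orientation: [3.137, 0.155, 0.002]
force: [-0.7, 0.4, -6.0]
opening: 0.0419
gripper_force: 60.0
```

View pics/w3.png

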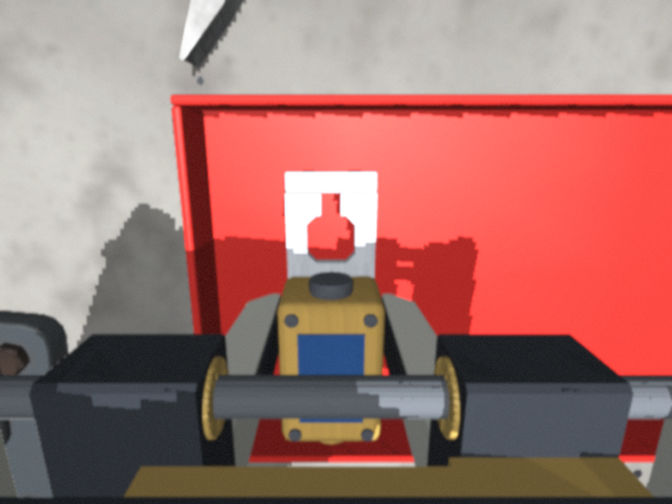

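```bash
for i in 1; do
python3 -m handwheel '[[0,0,-0.6,0,1],[0,0,-0.3,0,1],[0,0,0,0,1]]' 60 | grep -E "pos|force"
python3 -m handwheel '[[0,0,-0.3,0,1],[0,0,0,0,1]]' 60| grep -E "pos|force"
python3 -m handwheel '[[0,0,-0.3,0,1],[0,0,0,0,1]]' 60| grep -E "pos|force"
python3 -m handwheel '[[0,0,-0.2,0,1],[0,0,0,0,1]]' 60| grep -E "pos|force"
python3 -m handwheel '[[0,0,-0.2,0,1],[0,0,0,0,1]]' 60| grep -E "pos|force"
done
```

```text
tool_pos: [0.6441, -0.1734, 0.2092]
force: [0.7, -0.2, -5.6]
gripper_force: 60.0
tool_pos: [0.6447, -0.1735, 0.2079]
force: [-1.6, 1.1, 2.1]
gripper_force: 60.0
tool_pos: [0.6449, -0.1735, 0.2075]
force: [-12.0, 4.3, 23.0]
gripper_force: 60.0
tool_pos: [0.6449, -0.1735, 0.2075]
force: [-20.0, 7.1, 36.1]
gripper_force: 60.0
tool_pos: [0.645, -0.1734, 0.2074]
force: [-27.8, 10.5, 50.2]
gripper_force: 60.0
```

```bash
python3 -m handwheel '[[0,0,0.5,0,1],[0,0,0.1,0,1],[0,0,0,0,0.4],[0,0,0,0,0.4],[0,0,0,0,0.4]]' 60
python3 -m handwheel '[[0,0,2,0,0.4],[0,0,4,0,0.4],[0,0,6,0,0.4],[0,0,6,0,0.4],[-6,-5,2,0,0],[-6,-5,0,0,0],[-5,-5,0,0,0],[0,0,0,0,0]]' 60
python3 - <<'E'
from h import *
shot("wrist","w4"); labels(np.load("pics/w4.npz"))
shot("top","t4"); labels(np.load("pics/t4.npz"),minA=20)
E
```

```text
t: 13.12
tool_pos: [0.6443, -0.1735, 0.2053]
orientation: [-3.138, -0.155, 0.0]
force: [0.1, 0.4, -1.0]
opening: 0.0559
gripper_force: 0.0
t: 14.12
tool_pos: [0.5029, -0.2994, 0.4033]
orientation: [3.136, 0.147, 0.002]
force: [-0.3, 0.6, 0.2]
opening: 0.0903
gripper_force: 0.0
px [326. 258.] mm 432.3 -363.0 L,W 37.7 23.5 ang -49.6 rad -0.865
px [435. 197.] mm 510.9 -467.0 L,W 37.7 24.0 ang -36.3 rad -0.634
px [151.  44.] mm 628.0 -174.8 L,W 37.9 24.6 ang 5.4 rad 0.094
px [529.   3.] mm 691.9 -511.8 L,W 21.5 9.6 ang -84.6 rad -1.476
px [515. 324.] mm 201.6 -801.0 L,W 216.9 30.1 ang 72.9 rad 1.273
px [378. 256.] mm 430.8 -360.9 L,W 31.4 18.8 ang -47.2 rad -0.825
px [320. 200.] mm 625.4 -174.8 L,W 31.3 17.1 ang -2.0 rad -0.034
px [249. 184.] mm 690.1 70.1 L,W 31.5 17.2 ang -0.9 rad -0.015
px [418. 175.] mm 705.1 -513.8 L,W 32.7 21.6 ang -48.1 rad -0.839
```

```bash
python3 -m handwheel '[[-1,-1.3,-2.5,-0.16,0.25],[-1,-1.3,-2.5,-0.16,0.25],[-1,-1.3,-2.5,-0.16,0.25],[-1,-1.3,-2.5,-0.16,0.25],[-1,-1.3,-2.5,-0.16,0.25],[-0.9,-1.2,-2.2,-0.161,0.25],[0,0,0,0,0.25]]' 60
python3 - <<'E'
from h import *
c,_=shot("wrist","w5"); labels(np.load("pics/w5.npz"))
E
```

```text
t: 15.1
tool_pos: [0.4467, -0.3725, 0.2526]
orientation: [-2.854, 1.31, 0.005]
force: [-0.3, 0.7, 0.7]
opening: 0.0702
gripper_force: 0.0
px [282. 267.] mm 432.4 -363.0 L,W 38.6 24.7 ang -49.9 rad -0.872
px [311.  68.] mm 498.7 -458.0 L,W 24.9 9.1 ang 55.2 rad 0.964
px [302.  16.] mm 515.4 -470.5 L,W 29.7 20.9 ang 40.7 rad 0.71
```

```bash
python3 -m handwheel '[[-0.2,-0.4,-2,0,0.25],[0,0,-2,0,0.25],[0,0,-1.6,0,0.25],[0,0,0,0,0.25],[0,0,0,0,1],[0,0,0,0,1],[0,0,0,0,1],[0,0,0,0,1],[0,0,0,0,1]]' 60
python3 -m handwheel '[[0,0,1,0,1],[0,0,2,0,1],[0,0,3,0,1],[0,0,2.5,0,1],[0,0,2,0,1],[0,0,0,0,1],[0,0,0,0,1],[0,0,0,0,1]]' 60
python3 avg.py
for i in 1 2; do
python3 -m handwheel '[[0.6,-0.8,0,0,1],[1.5,-2,0,0,1],[2.5,-3.2,0,0,1],[0,0,0,0,1],[0,0,0,0,1],[0,0,0,0,1]]' 60 |head -2
python3 avg.py
python3 -m handwheel '[[-0.6,0.8,0,0,1],[-1.5,2,0,0,1],[-2.5,3.2,0,0,1],[0,0,0,0,1],[0,0,0,0,1],[0,0,0,0,1]]' 60 |head -2
python3 avg.py
done
```

```text
t: 16.27
tool_pos: [0.4449, -0.3776, 0.1989]
orientation: [2.854, -1.313, 0.002]
force: [0.3, 0.8, 4.9]
opening: 0.0418
gripper_force: 60.0
t: 17.27
tool_pos: [0.4442, -0.377, 0.3016]
orientation: [-2.853, 1.312, 0.004]
force: [-0.8, -0.6, -5.9]
opening: 0.0416
gripper_force: 60.0
pitch moment -0.042 +- 0.028 roll 0.0816 F [ 0.24 -0.14 -5.97] t 17.57 open 0.0417
t: 18.32
tool_pos: [0.4905, -0.437, 0.3033]
pitch moment -0.0629 +- 0.0085 roll 0.0669 F [-0.06 -0.38 -6.08] t 18.62 open 0.0414
t: 19.38
tool_pos: [0.4451, -0.3781, 0.304]
pitch moment -0.059 +- 0.0341 roll 0.0908 F [ 0.33  0.09 -6.45] t 19.68 open 0.0414
t: 20.42
tool_pos: [0.4904, -0.437, 0.3033]
pitch moment -0.0485 +- 0.0305 roll 0.0655 F [-0.1  -0.03 -6.44] t 20.73 open 0.0419
t: 21.48
tool_pos: [0.4451, -0.378, 0.304]
pitch moment -0.0373 +- 0.02 roll 0.0685 F [-0.17  0.14 -5.89] t 21.77 open 0.0417
```

```bash
python3 -m handwheel '[[0,2,3,0.03,1],[0,4,4,0.06,1],[0,5,4,0.06,1],[0,5,3,0.06,1],[0,5,0,0.06,1],[0,5,0,0.06,1],[0,5,0,0.06,1],[0,5,0,0.06,1],[0,5,0,0.06,1],[0,5,0,0.06,1]]' 60
python3 -m handwheel '[[1,5,0,0.06,1],[1,5,0,0.06,1],[1,5,0,0.06,1],[1,5,0,0.06,1],[1,4,0,0.06,1],[0.5,2,0,0.05,1],[0,0,0,0,1],[0,0,0,0,1]]' 60
python3 - <<'E'
from h import *
shot("wrist","w6",1.4)
E
```

```text
t: 23.02
tool_pos: [0.4444, 0.0829, 0.4426]
orientation: [-3.108, 0.455, -0.001]
force: [1.1, 0.8, -4.8]
opening: 0.0417
gripper_force: 60.0
t: 24.02
tool_pos: [0.4996, 0.341, 0.442]
orientation: [3.14, 0.09, -0.001]
force: [0.2, -0.8, -6.6]
opening: 0.0415
gripper_force: 60.0
```

View pics/w6.png

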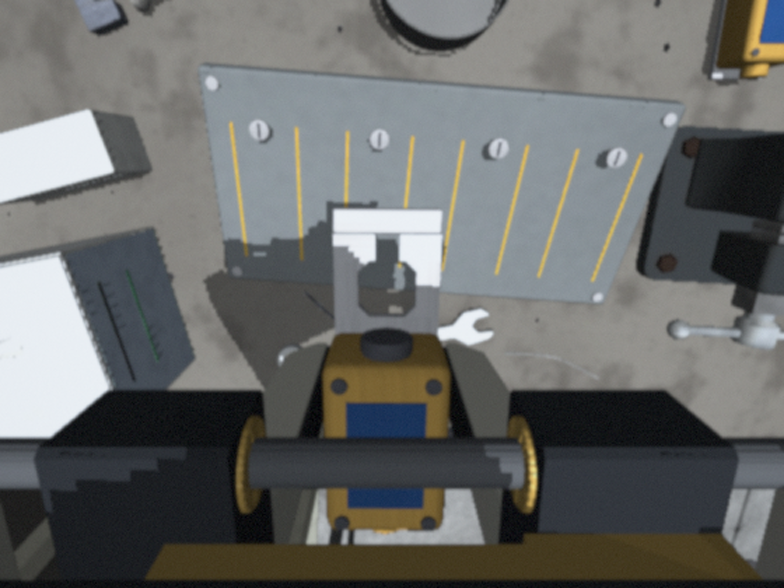

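```bash
cat > screws.py <<'E'
from h import *
import sys
def screws(name,guess):
    d=np.load(f"pics/{name}.npz"); c={k:d[k] for k in("fovy","cx","cy","pose")}; c["fovy"]=float(c["fovy"])
    g=cv2.cvtColor(np.ascontiguousarray(d["im"]),cv2.COLOR_BGR2GRAY)
    out=[]
    for u,v in guess:
        u,v=int(u),int(v); p=g[v-13:v+13,u-13:u+13]
        m=(p>165).astype(np.uint8); m=cv2.morphologyEx(m,cv2.MORPH_CLOSE,np.ones((3,3)))
        n,l,st,ce=cv2.connectedComponentsWithStats(m); i=1+np.argmax(st[1:,4])
        q=ce[i]+[u-13,v-13]; P=onz(c,*q,.0813); out.append(P); print("px",q.round(1),"area",st[i,4],"box",st[i,2:4],"head top",(P*1000).round(1))
    out=np.array(out); print("spacing",np.linalg.norm(np.diff(out,axis=0),axis=1).round(4),"row yaw",np.arctan2(-(out[0]-out[-1])[0],(out[0]-out[-1])[1]).round(4))
    return out,c
if __name__=="__main__":
    out,c=screws("w6",[(260/1.4,130/1.4),(379/1.4,139/1.4),(499/1.4,149/1.4),(616/1.4,157/1.4)])
    s=readout.read_state(); print(s["tool_pos"],s["orientation"])
    # held valve strap tip edge: tip px row, assume strap bottom/tip height
    for u,v in [(333/1.4,210/1.4),(442/1.4,210/1.4)]:
        print("strap tip",onz(c,u,v,s["tool_pos"][2]-.1985).round(4))
    for u,v in [(346/1.4,403/1.4),(427/1.4,403/1.4),(346/1.4,508/1.4),(427/1.4,508/1.4)]:
        print("label",onz(c,u,v,s["tool_pos"][2]-.1985+.041).round(4))
E
python3 screws.py
```

```text
px [184.1  91.9] area 159 box [14 15] head top [589.3 431.8  81.3]
px [270.8  98.7] area 155 box [14 14] head top [587.9 349.4  81.3]
px [356.4 105.5] area 155 box [14 14] head top [586.4 267.1  81.3]
px [440.5 112.1] area 150 box [14 14] head top [584.9 185.4  81.3]
spacing [0.0825 0.0823 0.0817] row yaw -0.0176
[0.49967748 0.34073824 0.44218391] [ 3.13988631e+00  8.89727283e-02 -4.09561694e-04]
strap tip [0.5553 0.3626 0.2437]
strap tip [0.5576 0.3222 0.2437]
label [0.4987 0.3525 0.2847]
label [0.5001 0.3266 0.2847]
label [0.4586 0.3512 0.2847]
label [0.4602 0.3234 0.2847]
```

```bash
python3 -m handwheel '[[0.3,0.2,-2,-0.025,1],[0.5,0.4,-4,-0.025,1],[0.46,0.4,-4,-0.025,1],[0,0,-4,0,1],[0,0,-2.5,0,1],[0,0,0,0,1]]' 60
python3 -m handwheel '[[0,0,-0.5,0,1],[0,0,-0.4,0,1],[0,0,-0.3,0,1],[0,0,0,0,1]]' 15
python3 -m handwheel '[[0,0,-0.3,0,1],[0,0,-0.3,0,1],[0,0,0,0,1]]' 15
```

```text
t: 24.82
tool_pos: [0.5108, 0.35, 0.2729]
orientation: [3.138, -0.03, -0.01]
force: [-0.4, 0.2, -5.5]
opening: 0.0417
gripper_force: 60.0
t: 25.32
tool_pos: [0.5123, 0.3514, 0.2654]
orientation: [-3.141, 0.027, -0.0]
force: [0.3, 0.2, -5.3]
opening: 0.0422
gripper_force: 15.0
t: 25.7
tool_pos: [0.5121, 0.3513, 0.2589]
orientation: [3.141, -0.027, -0.001]
force: [-0.6, 1.0, -6.0]
opening: 0.0422
gripper_force: 15.0
```

```bash
for i in 1; do
python3 -m handwheel '[[0,0,-0.3,0,1],[0,0,-0.3,0,1],[0,0,0,0,1]]' 12| grep -E "pos|force:"
python3 -m handwheel '[[0,0,-0.3,0,1],[0,0,-0.3,0,1],[0,0,0,0,1]]' 12| grep -E "pos|force:"
python3 -m handwheel '[[0,0,-0.3,0,1],[0,0,0,0,1]]' 12| grep -E "pos|force:"
python3 -m handwheel '[[0,0,-0.3,0,1],[0,0,0,0,1]]' 12| grep -E "pos|force:"
done
python3 - <<'E'
from h import *
shot("wrist","w7",1.2)
E
```

```text
tool_pos: [0.5121, 0.3513, 0.2527]
force: [0.2, -0.7, -6.6]
gripper_force: 12.0
tool_pos: [0.5121, 0.3513, 0.2468]
force: [1.0, -0.2, -6.7]
gripper_force: 12.0
tool_pos: [0.5122, 0.3513, 0.244]
force: [-0.6, -0.3, -5.0]
gripper_force: 12.0
tool_pos: [0.5124, 0.3515, 0.2418]
force: [-1.0, -0.5, -2.1]
gripper_force: 12.0
```

View pics/w7.png

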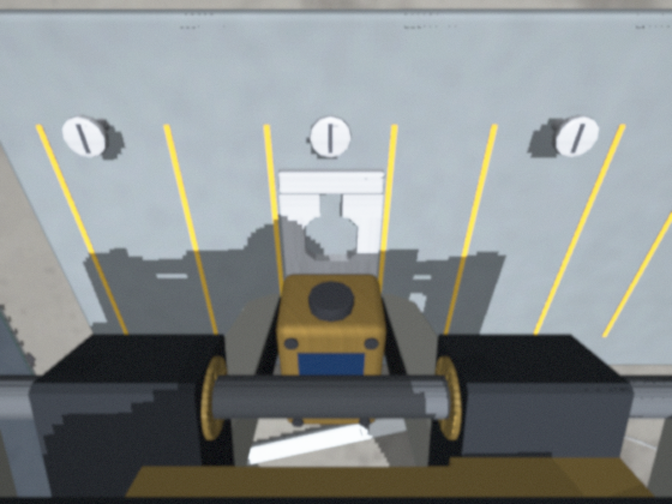

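```bash
for i in 1; do
python3 -m handwheel '[[0,0,-0.2,0,1],[0,0,0,0,1]]' 12| grep -E "pos|force:"
python3 -m handwheel '[[0,0,-0.2,0,1],[0,0,0,0,1]]' 12| grep -E "pos|force:"
python3 -m handwheel '[[0,0,-0.2,0,1],[0,0,0,0,1]]' 12| grep -E "pos|force:"
done
```

```text
tool_pos: [0.5126, 0.3515, 0.2415]
force: [-7.0, -4.5, 11.1]
gripper_force: 12.0
tool_pos: [0.5133, 0.3514, 0.2404]
force: [-4.0, -6.9, 14.4]
gripper_force: 12.0
tool_pos: [0.5138, 0.3514, 0.239]
force: [-3.4, -6.9, 15.3]
gripper_force: 12.0
```

```bash
python3 -m handwheel '[[0,0,0.3,0,1],[0,0,0.2,0,1],[0,0,0,0,1]]' 60
cat > rel.py <<'E'
from h import *
N=np.array([-.342,.006,.940])
def onboard(c,u,v,foot,off):
    o,d=ray(c,u,v); p0=np.array(foot)+N*off; return o+d*(((p0-o)@N)/(d@N))
E
python3 - <<'E'
from rel import *
c,_=shot("wrist","w8",1.6,(200,60,350,250))
foot=np.array([.5927,.3493,.0681]); e=np.array([.940,-.017,.342])
d=np.load("pics/w7.npz"); c7={k:d[k] for k in("fovy","cx","cy","pose")}; c7["fovy"]=float(c7["fovy"])
for n,u,v,off in [("tip mid top",331/1.2,171/1.2,.005),("slot end",330/1.2,195/1.2,.005),("head",330/1.2,136/1.2,.014)]:
    p=onboard(c7,u,v,foot,off); q=p-foot; print(n,p.round(4),"along e",round(q@e*1000,1),"lat",round((q[1]+.017*q[0])*1000,1))
print(readout.read_state()["tool_pos"])
E
```

```text
t: 28.12
tool_pos: [0.5119, 0.3514, 0.2396]
orientation: [3.141, -0.027, -0.001]
force: [-1.0, 0.3, -6.8]
opening: 0.0417
gripper_force: 60.0
tip mid top [0.5752 0.3492 0.067 ] along e -16.9 lat -0.4
slot end [0.5657 0.3498 0.0636] along e -26.9 lat 0.0
head [0.5877 0.3494 0.0812] along e -0.2 lat -0.0
[0.51193472 0.35134455 0.23956799]
```

View pics/w8.png

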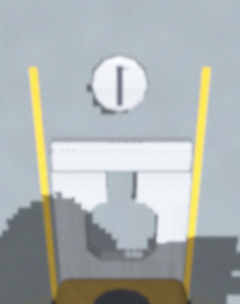

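```bash
python3 - <<'E'
from rel import *
foot=np.array([.5927,.3493,.0681]); e=np.array([.940,-.017,.342])
d=np.load("pics/w8.npz"); c={k:d[k] for k in("fovy","cx","cy","pose")}; c["fovy"]=float(c["fovy"])
for n,u,v,off in [("tip",122,140,.005),("slot end",121,172,.005),("hole bottom",122,255,.005),("head",119,82,.014)]:
    p=onboard(c,200+u/1.6,60+v/1.6,foot,off); q=p-foot; print(n,p.round(4),"along e",round(q@e*1000,1),"lat",round((q[1]+.017*q[0])*1000,1))
g=cv2.cvtColor(np.ascontiguousarray(d["im"]),cv2.COLOR_BGR2GRAY); print(g[100:200,262],g[100:230,274])
E
```

```text
tip [0.5723 0.3489 0.066 ] along e -19.8 lat -0.8
slot end [0.5628 0.3493 0.0626] along e -30.0 lat -0.5
hole bottom [0.5344 0.3495 0.0522] along e -60.3 lat -0.8
head [0.5878 0.3494 0.0812] along e -0.1 lat -0.0
[184 214 231 241 243 244 244 243 243 242 242 242 242 241 240 239 238 237
 237 238 237 234 224 201 166 140 144 160 167 168 171 177 184 186 188 188
 186 188 187 187 188 189 188 188 185 179 170 172 190 223 239 242 241 240
 239 239 240 242 242 242 241 241 242 243 242 236 223 212 227 236 239 238
 241 241 242 241 241 242 243 243 243 243 244 243 242 240 229 210 193 190
 190 189 189 189 187 189 188 187 185 179] [223 177 137 123 122 124 124 125 123 124 126 122 124 125 124 125 121 123
 124 122 123 124 126 125 130 160 204 224 217 187 171 180 185 187 187 188
 187 187 186 188 190 187 188 187 184 178 169 167 180 215 237 242 241 240
 240 240 241 243 242 242 241 240 242 242 241 236 218 192 183 186 185 186
 187 185 187 185 185 186 186 186 186 186 187 186 188 187 184 186 185 188
 187 188 188 189 188 189 188 188 187 189 188 189 188 189 188 188 186 186
 185 179 181 181 182 182 174 152 125 113 116 117 119 121 125 132 141 140
 143 143 141 142]
```

```bash
python3 -m handwheel '[[-0.25,0,0.7,0,1],[-0.5,0,1.37,0,1],[0,0,0,0,1],[1.5,-0.03,0.55,0,1],[1.7,0,0.6,0,1],[1.5,0,0.56,0,1],[0,0,0,0,1],[0,0,0,0,1]]' 60
python3 - <<'E'
from rel import *
shot("wrist","w9",1.6,(180,60,370,300)); print(readout.read_state()["tool_pos"])
E
```

```text
t: 29.18
tool_pos: [0.5512, 0.3511, 0.2776]
orientation: [3.141, -0.027, -0.001]
force: [-0.6, -0.1, -5.6]
opening: 0.0417
gripper_force: 60.0
[0.55099398 0.35106862 0.2774425 ]
```

View pics/w9.png

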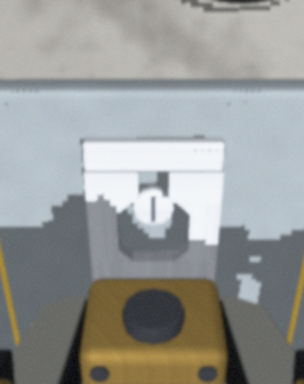

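```bash
python3 -m handwheel '[[0.25,0,-0.66,0,1],[0.22,0,-0.62,0,1],[0,0,0,0,1]]' 60| grep -E "pos|force:"
python3 -m handwheel '[[0.1,0,-0.28,0,1],[0.1,0,-0.28,0,1],[0,0,0,0,1]]' 60| grep -E "pos|force:"
python3 -m handwheel '[[0.06,0,-0.16,0,1],[0,0,0,0,1]]' 60| grep -E "pos|force:"
python3 - <<'E'
from rel import *
shot("wrist","w10",1.6,(180,60,370,300)); print(readout.read_state()["tool_pos"])
E
```

```text
tool_pos: [0.5561, 0.3509, 0.2639]
force: [0.6, -0.9, -5.8]
gripper_force: 60.0
tool_pos: [0.5584, 0.351, 0.2594]
force: [0.1, 0.5, -6.3]
gripper_force: 60.0
tool_pos: [0.559, 0.351, 0.258]
force: [-0.0, 0.2, -6.7]
gripper_force: 60.0
[0.55904611 0.35105177 0.25807823]
```

View pics/w10.png

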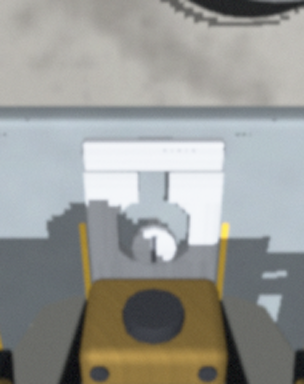

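```bash
python3 -m handwheel '[[0.05,0,-0.12,0,1],[0,0,0,0,1]]' 60| grep -E "pos|force:"
python3 -m handwheel '[[-0.47,0.01,-0.17,0,1],[-0.47,0.01,-0.17,0,1],[0,0,0,0,1]]' 60| grep -E "pos|force:"
python3 -m handwheel '[[-0.38,0.01,-0.14,0,1],[-0.19,0,-0.07,0,1],[0,0,0,0,1]]' 60| grep -E "pos|force:"
python3 -m handwheel '[[-0.19,0,-0.07,0,1],[0,0,0,0,1]]' 60| grep -E "pos|force:"
```

```text
tool_pos: [0.5595, 0.3511, 0.2568]
force: [-1.2, -0.7, -6.8]
gripper_force: 60.0
tool_pos: [0.5495, 0.3513, 0.2531]
force: [-0.1, -0.5, -5.5]
gripper_force: 60.0
tool_pos: [0.5443, 0.3514, 0.2512]
force: [-0.1, -0.4, -5.7]
gripper_force: 60.0
tool_pos: [0.5424, 0.3514, 0.2506]
force: [0.0, -0.5, -6.2]
gripper_force: 60.0
```

```bash
for i in 1; do
python3 -m handwheel '[[-0.1,0,-0.08,0,1],[0,0,0,0,1]]' 60| grep -E "pos|force:"
python3 -m handwheel '[[-0.1,0,-0.08,0,1],[0,0,0,0,1]]' 60| grep -E "pos|force:"
python3 -m handwheel '[[-0.1,0,-0.04,0,1],[0,0,0,0,1]]' 60| grep -E "pos|force:"
done
python3 - <<'E'
from rel import *
shot("wrist","w11",1.6,(180,60,370,300))
E
```

```text
tool_pos: [0.5414, 0.3514, 0.2497]
force: [-0.2, -0.4, -5.9]
gripper_force: 60.0
tool_pos: [0.5407, 0.3514, 0.2493]
force: [1.1, -0.2, -5.3]
gripper_force: 60.0
tool_pos: [0.5402, 0.3513, 0.2492]
force: [5.4, -0.1, -6.2]
gripper_force: 60.0
```

View pics/w11.png

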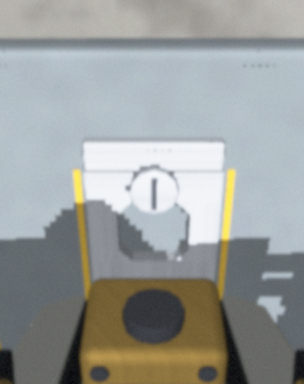

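```bash
for i in 1; do
python3 -m handwheel '[[-0.05,0,-0.12,0,1],[0,0,0,0,1]]' 60| grep -E "pos|force:"
python3 -m handwheel '[[-0.05,0,-0.12,0,1],[0,0,0,0,1]]' 60| grep -E "pos|force:"
python3 -m handwheel '[[-0.02,0,-0.12,0,1],[0,0,0,0,1]]' 60| grep -E "pos|force:"
done
```

```text
tool_pos: [0.54, 0.3514, 0.2488]
force: [5.6, -1.0, -1.3]
gripper_force: 60.0
tool_pos: [0.5398, 0.3514, 0.2485]
force: [5.0, -1.9, 1.7]
gripper_force: 60.0
tool_pos: [0.5398, 0.3514, 0.2484]
force: [1.7, -4.9, 9.6]
gripper_force: 60.0
```

```bash
python3 -m handwheel '[[0,0,0.05,0,1],[0,0,0,0,1],[0,0,0,0,0.38],[0,0,0,0,0.38],[0,0,0,0,0.38],[0,0,2,0,0.38],[0,0,4,0,0.38],[0,0,5,0,0.38],[0,0,5,0,0.38],[0,0,3,0,0]]' 5
python3 - <<'E'
from h import *
shot("wrist","w12")
E
python3 -m handwheel '[[1.5,-5,0,0,0],[1.5,-5,0,0,0],[1.5,-5,0,0,0],[1.5,-5,0,0,0],[1.5,-5,0,0,0],[1.5,-3,0,0,0],[0,0,0,0,0],[0,0,0,0,0]]' 60
python3 - <<'E'
from h import *
shot("wrist","w13"); labels(np.load("pics/w13.npz")); print(); shot("top","t13"); labels(np.load("pics/t13.npz"),minA=20)
E
```

```text
t: 34.33
tool_pos: [0.5383, 0.3515, 0.4411]
orientation: [-3.139, 0.027, -0.008]
force: [0.5, 0.9, -0.3]
opening: 0.0636
gripper_force: 0.0
t: 35.38
tool_pos: [0.6281, 0.0718, 0.4361]
orientation: [-3.141, 0.027, -0.0]
force: [-0.3, 0.9, -0.0]
opening: 0.0929
gripper_force: 0.0
px [499. 180.] mm 626.8 -179.2 L,W 37.6 24.4 ang 5.5 rad 0.096
px [278. 125.] mm 691.6 67.4 L,W 37.7 24.1 ang 3.5 rad 0.061

px [515. 324.] mm 201.6 -801.0 L,W 216.9 30.1 ang 72.9 rad 1.273
px [162. 236.] mm 517.8 362.9 L,W 31.1 16.9 ang 0.5 rad 0.009
px [407. 232.] mm 508.5 -465.2 L,W 32.6 18.5 ang -36.3 rad -0.634
px [320. 200.] mm 625.4 -174.8 L,W 31.3 17.1 ang -2.0 rad -0.034
px [418. 175.] mm 705.1 -513.8 L,W 32.7 21.6 ang -48.1 rad -0.839
```

```bash
python3 -m handwheel '[[2.7,-0.11,-2,0.026,0.25],[2.7,-0.11,-4,0.026,0.25],[2.75,-0.11,-5,0.026,0.25],[0,0,-5,0,0.25],[0,0,0,0,0.25],[0,0,0,0,0.25]]' 60
python3 - <<'E'
from h import *
shot("wrist","w14"); labels(np.load("pics/w14.npz"))
E
```

```text
t: 36.22
tool_pos: [0.7102, 0.069, 0.278]
orientation: [-3.14, -0.097, -0.003]
force: [0.6, -0.4, 0.5]
opening: 0.0699
gripper_force: 0.0
px [275. 255.] mm 691.2 67.2 L,W 38.0 24.6 ang 3.6 rad 0.062
```

```bash
python3 -m handwheel '[[-0.05,-0.03,-3,0,0.25],[0,0,-3,0,0.25],[0,0,-2.2,0,0.25],[0,0,0,0,0.25],[0,0,0,0,1],[0,0,0,0,1],[0,0,0,0,1],[0,0,0,0,1],[0,0,0,0,1]]' 60
python3 -m handwheel '[[0,0,1,0,1],[0,0,2,0,1],[0,0,3,0,1],[0,0,4,0,1],[0,0,3,0,1],[0,0,2,0,1],[0,0,0,0,1],[0,0,0,0,1],[0,0,0,0,1]]' 60
python3 avg.py
for i in 1 2; do
python3 -m handwheel '[[1,0.06,0,0,1],[2.5,0.15,0,0,1],[4,0.24,0,0,1],[0,0,0,0,1],[0,0,0,0,1],[0,0,0,0,1]]' 60 |head -2
python3 avg.py
python3 -m handwheel '[[-1,-0.06,0,0,1],[-2.5,-0.15,0,0,1],[-4,-0.24,0,0,1],[0,0,0,0,1],[0,0,0,0,1],[0,0,0,0,1]]' 60 |head -2
python3 avg.py
done
```

```text
t: 37.4
tool_pos: [0.7098, 0.0682, 0.1948]
orientation: [-3.14, -0.096, -0.003]
force: [-1.6, 2.7, 5.4]
opening: 0.0419
gripper_force: 60.0
t: 38.52
tool_pos: [0.7088, 0.0677, 0.3411]
orientation: [3.14, 0.095, -0.006]
force: [-0.2, 0.6, -5.5]
opening: 0.0417
gripper_force: 60.0
pitch moment -0.0603 +- 0.029 roll 0.0038 F [ 0.08 -0.19 -5.19] t 38.83 open 0.0415
t: 39.58
tool_pos: [0.7841, 0.0723, 0.3445]
pitch moment -0.0413 +- 0.0318 roll 0.0312 F [ 0.03  0.02 -5.  ] t 39.88 open 0.0417
t: 40.62
tool_pos: [0.7104, 0.0678, 0.3448]
pitch moment -0.1241 +- 0.0253 roll 0.0336 F [-0.    0.01 -4.67] t 40.92 open 0.0416
t: 41.68
tool_pos: [0.784, 0.0723, 0.3445]
pitch moment -0.0293 +- 0.0395 roll 0.0336 F [-0.02 -0.36 -5.03] t 41.98 open 0.0416
t: 42.72
tool_pos: [0.7104, 0.0678, 0.3448]
pitch moment -0.1236 +- 0.0216 roll 0.0189 F [ 0.01 -0.17 -4.92] t 43.02 open 0.0416
```

```bash
python3 -m handwheel '[[-0.6,-3,0,0.039,1],[-0.8,-4.5,0,0,1],[-0.9,-5,0,0,1],[-0.9,-5.5,0,0,1],[-0.9,-5.5,0,0,1],[-0.8,-5.1,0,0,1],[-0.8,-4,-2,0,1],[0,0,-4,0,1],[0,0,-4,0,1],[0,0,-2.5,0,1]]' 60
python3 -m handwheel '[[0,0,-1,0,1],[0,0,-0.4,0,1],[0,0,0,0,1]]' 60| grep -E "pos|force:|ori"
```

```text
t: 44.28
tool_pos: [0.6515, -0.2582, 0.2156]
orientation: [-3.136, -0.156, 0.004]
force: [0.7, 0.4, -4.0]
opening: 0.0414
gripper_force: 60.0
tool_pos: [0.6529, -0.2584, 0.2059]
orientation: [3.137, 0.157, 0.003]
force: [-0.6, 0.9, -4.9]
gripper_force: 60.0
```

```bash
python3 -m handwheel '[[0,0,-0.4,0,1],[0,0,0,0,1]]' 60| grep -E "pos|force:"
python3 -m handwheel '[[0,0,-0.2,0,1],[0,0,0,0,1]]' 60| grep -E "pos|force:"
python3 -m handwheel '[[0,0,-0.2,0,1],[0,0,0,0,1]]' 60| grep -E "pos|force:"
```

```text
tool_pos: [0.6524, -0.2582, 0.201]
force: [0.0, 0.1, -5.8]
gripper_force: 60.0
tool_pos: [0.6525, -0.2583, 0.1989]
force: [0.8, -0.1, -3.9]
gripper_force: 60.0
tool_pos: [0.6526, -0.2584, 0.1988]
force: [-8.0, 2.6, 9.1]
gripper_force: 60.0
```

```bash
python3 -m handwheel '[[0,0,0.15,0,1],[0,0,0,0,0.4],[0,0,0,0,0.4],[0,0,0,0,0.4],[0,0,2,0,0.4],[0,0,4,0,0.4],[0,0,5,0,0.4],[0,0,5,0,0.4],[0,0,0,0,0.3]]' 60
python3 -m handwheel '[[-3,-4,0,-0.12,0.25],[-3,-4,0,-0.12,0.25],[-3,-4,0,-0.12,0.25],[-3,-4,0,-0.12,0.25],[-1,-2.5,-2,-0.12,0.25],[0,-2.5,-3,-0.13,0.25],[0,0,-3,0,0.25],[0,0,0,0,0.25]]' 60
python3 - <<'E'
from h import *
shot("wrist","w15"); labels(np.load("pics/w15.npz"))
shot("top","t15"); labels(np.load("pics/t15.npz"),minA=20)
E
```

```text
t: 46.52
tool_pos: [0.6538, -0.2588, 0.3672]
orientation: [3.132, 0.157, 0.017]
force: [-0.3, -0.1, -0.2]
opening: 0.062
gripper_force: 0.0
t: 47.52
tool_pos: [0.5211, -0.4675, 0.2745]
orientation: [-2.984, 0.973, 0.009]
force: [-1.0, -0.1, 0.4]
opening: 0.0697
gripper_force: 0.0
px [283. 241.] mm 510.6 -466.9 L,W 38.2 24.6 ang -36.6 rad -0.639
px [515. 324.] mm 201.6 -801.0 L,W 216.9 30.1 ang 72.9 rad 1.273
px [163. 235.] mm 517.8 362.9 L,W 31.1 16.9 ang 0.5 rad 0.009
px [320. 200.] mm 625.4 -174.8 L,W 31.3 17.1 ang -2.0 rad -0.034
px [345. 198.] mm 633.1 -259.8 L,W 31.8 18.4 ang 5.7 rad 0.099
px [418. 175.] mm 705.0 -513.8 L,W 32.7 21.7 ang -48.1 rad -0.839
```

```bash
python3 -m handwheel '[[0.39,-1,-2,0,0.25],[0,0,-3,0,0.25],[0,0,-2.8,0,0.25],[0,0,0,0,0.25],[0,0,0,0,1],[0,0,0,0,1],[0,0,0,0,1],[0,0,0,0,1],[0,0,0,0,1]]' 60
python3 -m handwheel '[[0,0,1,0,1],[0,0,2,0,1],[0,0,3,0,1],[0,0,3,0,1],[0,0,1.5,0,1],[0,0,0,0,1],[0,0,0,0,1],[0,0,0,0,1]]' 60
python3 avg.py
for i in 1 2; do
python3 -m handwheel '[[0.8,-0.6,0,0,1],[2,-1.5,0,0,1],[3.2,-2.4,0,0,1],[0,0,0,0,1],[0,0,0,0,1],[0,0,0,0,1]]' 60 |head -2
python3 avg.py
python3 -m handwheel '[[-0.8,0.6,0,0,1],[-2,1.5,0,0,1],[-3.2,2.4,0,0,1],[0,0,0,0,1],[0,0,0,0,1],[0,0,0,0,1]]' 60 |head -2
python3 avg.py
done
```

```text
t: 48.75
tool_pos: [0.5268, -0.4784, 0.2017]
orientation: [2.986, -0.973, 0.003]
force: [-0.1, 2.0, 7.0]
opening: 0.0418
gripper_force: 60.0
t: 49.75
tool_pos: [0.5258, -0.4778, 0.3029]
orientation: [-2.985, 0.973, 0.005]
force: [0.4, -0.0, -6.9]
opening: 0.0416
gripper_force: 60.0
pitch moment -0.0457 +- 0.0237 roll 0.041 F [-0.07  0.3  -7.09] t 50.05 open 0.0419
t: 50.8
tool_pos: [0.586, -0.5231, 0.3058]
pitch moment -0.0351 +- 0.0257 roll 0.0601 F [-0.28  0.19 -6.4 ] t 51.1 open 0.0413
t: 51.85
tool_pos: [0.527, -0.479, 0.3064]
pitch moment -0.14 +- 0.0305 roll 0.0588 F [ 0.11  0.03 -6.18] t 52.15 open 0.0417
t: 52.9
tool_pos: [0.5859, -0.523, 0.3058]
pitch moment -0.0278 +- 0.0191 roll 0.0575 F [-0.   -0.51 -6.74] t 53.2 open 0.0414
t: 53.95
tool_pos: [0.5271, -0.479, 0.3064]
pitch moment -0.1233 +- 0.0356 roll 0.052 F [-0.17 -0.02 -6.6 ] t 54.25 open 0.0419
```

```bash
python3 -m handwheel '[[1.5,1.7,0,0.1,1],[2.5,2.6,0,0.126,1],[2.5,2.8,0,0.126,1],[2.5,2.8,0,0.126,1],[2.5,2.8,0,0.126,1],[2.0,2,0,0.126,1],[0,0,-3,0,1],[0,0,-3,0,1],[0,0,-1.5,0,1],[0,0,0,0,1]]' 60
```

```text
t: 55.5
tool_pos: [0.6606, -0.331, 0.2282]
orientation: [-3.136, -0.156, 0.004]
force: [-0.1, 0.3, -6.6]
opening: 0.0415
gripper_force: 60.0
```

```bash
python3 -m handwheel '[[0.1,-0.1,-1,0,1],[0,0,-0.6,0,1],[0,0,0,0,1]]' 60| grep -E "pos|force:"
python3 -m handwheel '[[0,0,-0.3,0,1],[0,0,0,0,1]]' 60| grep -E "pos|force:"
python3 -m handwheel '[[0,0,-0.2,0,1],[0,0,0,0,1]]' 60| grep -E "pos|force:"
python3 -m handwheel '[[0,0,-0.2,0,1],[0,0,0,0,1]]' 60| grep -E "pos|force:"
```

```text
tool_pos: [0.662, -0.3322, 0.2137]
force: [0.4, -0.0, -7.2]
gripper_force: 60.0
tool_pos: [0.6622, -0.3322, 0.2111]
force: [-0.1, -0.9, -7.0]
gripper_force: 60.0
tool_pos: [0.6622, -0.3322, 0.2089]
force: [-0.5, -0.0, -6.7]
gripper_force: 60.0
tool_pos: [0.6621, -0.3322, 0.2068]
force: [-0.2, -0.1, -6.4]
gripper_force: 60.0
```

```bash
python3 -m handwheel '[[0,0,-0.15,0,1],[0,0,0,0,1]]' 60| grep -E "pos|force:"
python3 -m handwheel '[[0,0,-0.15,0,1],[0,0,0,0,1]]' 60| grep -E "pos|force:"
```

```text
tool_pos: [0.6623, -0.3323, 0.2057]
force: [0.3, 0.3, -5.7]
gripper_force: 60.0
tool_pos: [0.6624, -0.3323, 0.2057]
force: [-4.2, 2.6, 3.8]
gripper_force: 60.0
```

```bash
python3 -m handwheel '[[0,0,0,0,0.46],[0,0,0,0,0.46],[0,0,0,0,0.46],[0,0,2,0,0.46],[0,0,4,0,0.46],[0,0,5,0,0.46],[-4,4,6,0,0.3],[-6,3,6,0,0],[-6,0,0,0,0],[0,0,0,0,0]]' 60
python3 - <<'E'
from h import *
_,a=shot("wrist","w16"); _,b=shot("top","t16"); labels(np.load("pics/w16.npz"),z=.045); labels(np.load("pics/t16.npz"),minA=20)
cv2.imwrite("pics/f1.png",np.hstack([cv2.resize(a,(400,300)),cv2.resize(b[140:290,100:300+100],(400,200))[:300] if 0 else cv2.resize(b[150:290,120:440],(400,300))]))
E
```

```text
t: 58.38
tool_pos: [0.5267, -0.2803, 0.402]
orientation: [-3.137, -0.155, 0.002]
force: [-0.0, -0.1, -0.8]
opening: 0.0856
gripper_force: 0.0
px [265.  75.] mm 633.9 -260.9 L,W 38.2 23.8 ang 5.8 rad 0.101
px [346.  74.] mm 642.1 -335.1 L,W 38.1 24.6 ang 5.7 rad 0.099
px [173.  72.] mm 627.3 -176.3 L,W 38.0 24.4 ang 5.6 rad 0.099
px [548.  21.] mm 703.4 -508.1 L,W 27.7 26.3 ang -50.9 rad -0.888
px [515. 324.] mm 201.6 -801.0 L,W 216.9 30.1 ang 72.9 rad 1.273
px [162. 236.] mm 517.8 362.9 L,W 31.1 16.9 ang 0.5 rad 0.009
px [320. 200.] mm 625.4 -174.8 L,W 31.3 17.1 ang -2.0 rad -0.034
px [345. 198.] mm 633.1 -259.8 L,W 31.8 18.4 ang 5.7 rad 0.099
px [418. 175.] mm 705.1 -513.8 L,W 32.7 21.6 ang -48.1 rad -0.839
```

View pics/f1.png

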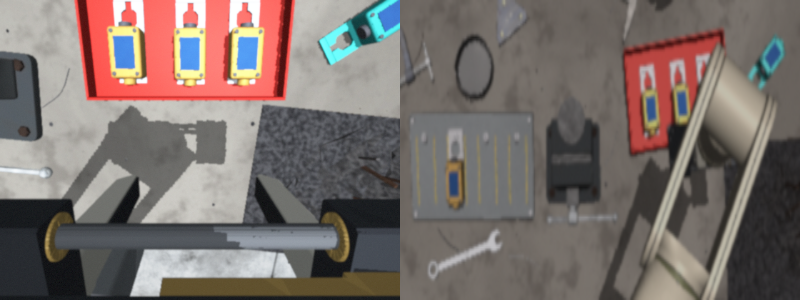

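```bash
python3 -m handwheel '[[-0.3,3,2,0,0],[-0.3,6,2,0,0],[-0.3,6,0,0,0],[-0.3,6,0,0,0],[-0.3,6,0,0,0],[-0.3,6,0,0,0],[-0.3,6,0,0,0],[-0.3,6,0,0,0],[-0.3,6,0,0,0],[-0.3,5,0,-0.1,0]]' 60|tail -1
python3 -m handwheel '[[0,5,0,0,0],[0,2,0,0,0],[0,0,-4,0,0],[0,0,-3,0,0],[0,0,0,0,0],[0,0,0,0,0]]' 60
python3 - <<'E'
from h import *
c=get_calibration("wrist"); p=proj(c,(.57,.349,.07)); print(p); u,v=int(p[0]),int(p[1])
u=min(max(u,100),460); v=min(max(v,75),345)
shot("wrist","w17",4,(u-100,v-75,u+100,v+75))
E
```

```text
gripper_force: 0.0
t: 60.48
tool_pos: [0.5011, 0.3482, 0.3728]
orientation: [-3.141, 0.001, -0.003]
force: [0.2, 0.5, -0.8]
opening: 0.0929
gripper_force: 0.0
[273.63779917 122.2884298 ]
```

View pics/w17.png

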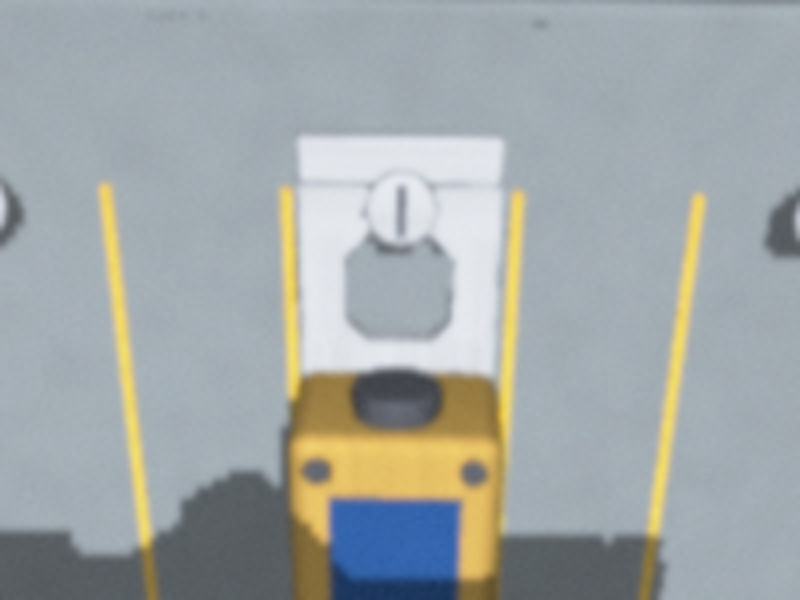

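The crop shows the head (402,210) over the slot, tip at row 137, hole bottom at row 338. I'll check the numbers.

```bash
python3 - <<'E'
from rel import *
foot=np.array([.5927,.3493,.0681]); e=np.array([.940,-.017,.342])
d=np.load("pics/w17.npz"); c={k:d[k] for k in("fovy","cx","cy","pose")}; c["fovy"]=float(c["fovy"])
for n,u,v,off in [("tip",401,135,.005),("hole bottom",400,340,.005),("head",402,210,.014)]:
    p=onboard(c,173+u/4,47+v/4,foot,off); q=p-foot; print(n,"along e",round(q@e*1000,1),"lat",round((q[1]+.017*q[0])*1000,1))
E
```

```text
tip along e 10.6 lat 0.0
hole bottom along e -30.9 lat -0.2
head along e -0.9 lat -0.4
```

```bash
python3 -c "
from plant import job; print(job.close_job())"
```

```text
the job is handed in; nothing more can be done
None
```

I found four valves: the one sound valve is hanging fully home on screw 2, and the three with loose elements are lying in the red reject tray; the job is handed in after about 60 s, with the spanner and cup left alone.

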